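# Load the sliding tray of a bench press

## Task

Load the jeweller's press: pull up the spring pin of the press tray, turn it a quarter turn into its rest notch so that it stays out, and draw the tray all the way out. Stack all the metal plates from the cork mat on the tray in any order, flat, with the whole stack squared tight against both corner fences, its long side along the slide. Then push the tray fully home under the press and turn the pin back so that it drops fully into its hole and locks the tray, with the stack still square; leave the jar, tin and hammer where they are.

Things in the scene. Friction and masses are not known exactly. Their poses are not given: they have to be found in the camera images.
- press: Green four-post bench press, fixed, 300 x 180 mm, 0.35 m tall; its platen (300 x 110 mm) has its underside 100 mm above the bench. Origin on the bench under the middle of the platen; y is the direction in which the tray slides out, x square to that, z up. A steel rail 60 mm wide, 12 mm tall, runs along +y to y = 418 mm; the pin's lock hole is in it at y = 200 mm.
- tray (a joint): How far the press tray is drawn out of the press, m: 0 = fully home (end stop), 0.19 = fully out (end stop). It runs along the press's +y with about 15 N of friction and stays where it is left. The spring pin stands on the tray and travels with it. While the pin is down in its hole at tray = 0 the tray is locked.
- nest (a point): Point on the tray's flat bed (moves with the tray, 26 mm above the bench) where the centre of the underside of the lowest plate lies when squared: long side along y, edges on both fences. Axes parallel to the press's, z up. The bed is open towards +x (ends at x = 115 mm) and +y (ends at 65 mm). Beyond, a tail 50 mm wide, 2 mm lower, runs to y = 232 mm; the spring pin stands on it at x = 0, y = 200 mm.
- fence_x (a point): Point on the inner face, at bed height, of the dark steel fence on the robot's side: its face is at x = -32 mm in the nest's frame, it runs along y from -59 to 65 mm, is 9 mm thick and stands 38 mm above the bed.
- fence_y (a point): Point on the inner face, at bed height, of the dark steel fence on the press side: its face is at y = -50 mm in the nest's frame, it runs along x from -41 to 106 mm, is 9 mm thick and stands 38 mm above the bed.
- pin_lift (a joint): Height of the spring pin above its locked position, m: 0 = fully in (end stop), about 0.022 = resting in the rest notch, 0.032 = top stop. A spring pulls it down with 6 N at 0, rising to 12 N at the top. Let down at turn 0 with the tray fully home it drops to 0 into its hole (1 mm of play along the slide); with the tray elsewhere it stops on the rail at about 0.008.
- pin_turn (a joint): Turn of the spring pin, rad: 0 = handle bar along the tray's x, the only angle at which it can go down; 1.57 = a quarter turn anticlockwise from above, at the rest notch. End stops at both. It turns freely only when lifted 26 mm or more: a cross bar low on the pin must clear the notch's 3 mm lips. Let down at 1.57 the bar lies in the notch and the pin stays out; lift it clear again to turn it back.
- pin_bar (a point): Centre of the pin's red handle bar, 64 mm long, 14 mm wide, 16 mm high; x along the bar, z up. It is 86 mm above the bench when the pin is in; below it the space is clear down to 54 mm above the bench apart from the 12 mm shaft. The tray can be drawn and pushed by it.
- mat: Cork mat 310 x 270 x 4 mm, fixed on the bench, on which the plates lie at the start. Origin at the centre of its underside.
- plate1: Gold-coloured anodised aluminium plate 64 x 100 x 8 mm (x, y, z), about 0.14 kg, may be absent; origin at the centre of its underside, lying flat at the start.
- plate2: Copper-coloured anodised aluminium plate 64 x 100 x 8 mm (x, y, z), about 0.14 kg, may be absent; origin at the centre of its underside, lying flat at the start.
- plate3: Gold-coloured anodised aluminium plate 64 x 100 x 8 mm (x, y, z), about 0.14 kg, may be absent; origin at the centre of its underside, lying flat at the start.
- plate4: Copper-coloured anodised aluminium plate 64 x 100 x 8 mm (x, y, z), about 0.14 kg, may be absent; origin at the centre of its underside, lying flat at the start.
- jar: Bystander: glass jar 60 mm across, 75 mm tall with a black cap; origin under its centre.
- tin: Bystander: flat steel tin 72 mm across, 24 mm tall; origin under its centre.
- hammer: Bystander: hammer 220 mm long, lying on the bench, handle to its own -x; origin about the middle of its underside.
Mind the look-alikes: they are no part of the job. What is shaped like the plate4 but purple or turquoise is not meant.

How it is judged:
On the way, in this order (a step that is already met when the one before it is completed fails the run):
1. the pin is lifted and rests turned in its notch, the tray still home (value of joint pin_lift above 0.018 m and value of joint pin_turn above 1.3 rad and value of joint tray below 0.01 m), for 0.3 s.
2. the tray is drawn all the way out, the pin resting in its notch (value of joint pin_lift above 0.018 m and value of joint pin_turn above 1.3 rad and value of joint tray above 0.175 m), for 0.2 s.
3. all plates lie stacked flat and square against both fences on the drawn-out tray, the pin still out (value of joint pin_lift above 0.018 m and value of joint pin_turn above 1.3 rad and value of joint tray above 0.13 m and x of plate1 in the frame of nest between -0.004 and 0.004 m and y of plate1 in the frame of nest between -0.004 and 0.004 m and z of plate1 in the frame of nest between -0.003 and 0.029 m and angle between the y axis of each of plate1, plate2, plate3, plate4 and the y axis of nest, either way round below 0.06 rad and angle between the z axis of each of plate1, plate2, plate3, plate4 and the z axis of nest, either way round below 0.06 rad and x of plate2 in the frame of nest between -0.004 and 0.004 m and y of plate2 in the frame of nest between -0.004 and 0.004 m and z of plate2 in the frame of nest between -0.003 and 0.029 m and x of plate3 in the frame of nest between -0.004 and 0.004 m and y of plate3 in the frame of nest between -0.004 and 0.004 m and z of plate3 in the frame of nest between -0.003 and 0.029 m and x of plate4 in the frame of nest between -0.004 and 0.004 m and y of plate4 in the frame of nest between -0.004 and 0.004 m and z of plate4 in the frame of nest between -0.003 and 0.029 m), for 0.2 s.
4. the loaded tray is fully home (value of joint tray below 0.004 m), for 0.2 s.
At the end, for the whole second after the job is handed in: Tray within 4 mm of home, pin within 4 mm of fully in and within 0.25 rad of 0; all plates at rest, stacked flat on the bed, each centre within 5 mm of the squared position along x and y and its long side within 0.06 rad of the slide (4 mm at the moment the stack is squared on the drawn-out tray) (value of joint each of tray, pin_lift below 0.004 m and value of joint pin_turn below 0.25 rad and x of plate1 in the frame of nest between -0.005 and 0.005 m and y of plate1 in the frame of nest between -0.005 and 0.005 m and z of plate1 in the frame of nest between -0.003 and 0.029 m and angle between the y axis of each of plate1, plate2, plate3, plate4 and the y axis of nest, either way round below 0.06 rad and angle between the z axis of each of plate1, plate2, plate3, plate4 and the z axis of nest, either way round below 0.06 rad and x of plate2 in the frame of nest between -0.005 and 0.005 m and y of plate2 in the frame of nest between -0.005 and 0.005 m and z of plate2 in the frame of nest between -0.003 and 0.029 m and x of plate3 in the frame of nest between -0.005 and 0.005 m and y of plate3 in the frame of nest between -0.005 and 0.005 m and z of plate3 in the frame of nest between -0.003 and 0.029 m and x of plate4 in the frame of nest between -0.005 and 0.005 m and y of plate4 in the frame of nest between -0.005 and 0.005 m and z of plate4 in the frame of nest between -0.003 and 0.029 m and linear speed of each of plate1, plate2, plate3, plate4 below 0.02 m/s); the robot touches nothing.
It fails at once if the jar is moved more than 30 mm (distance of jar from where it was at the start of the episode above 0.03 m).
It fails at once if the tin is moved more than 30 mm (distance of tin from where it was at the start of the episode above 0.03 m).
It fails at once if the hammer is moved more than 30 mm (distance of hammer from where it was at the start of the episode above 0.03 m).
Of plate1, plate2, plate3, plate4 only 3 to 4 are there at a start; the rules pass over those that are not, and their reading is None.
At some moment in a run one of plate1, plate2, plate3, plate4 may be knocked a few centimetres aside while the robot is not near it.
Once in a run the grip may slacken for a moment while it holds something.
It also fails if it takes over 210 s, if anything falls off the work surface, if the arm or the gripper's body presses on something with over 40 N, if the wrist force passes 120 N, or if a joint passes its speed limit or range.

## Robot

A 6-joint arm with a two-finger parallel gripper is mounted at the origin on the work surface. World frame = base frame: x ahead of the robot, y to its left, z up, the work surface at z = 0. Lengths are in m, angles in rad, forces in N, time in s.
With the tool pointing down it reaches from about 0.4 to 0.825 m from the base axis. Payload 7 kg.
Tool frame: the origin (TCP) lies between the finger pads; the fingertips stand 11 mm ahead of it and the grasp point (between the pads) lies 8 mm behind it; z points along the fingers, y is the line along which they close (so a half turn about z gives the same grasp; the last joint's range is limited). The gripper opens to 85 mm and grips with 20 to 120 N. Pads are 22 mm wide; open, the fingers measure 114 mm over their backs; the gripper's body (76 mm by 85 mm) begins 54 mm behind the grasp point. The pads swing forward as they close: fully open they stand 13 mm farther back than shut.
Start: joints at [1.598, 0.359, 0.012, 0, -1.224, -0.288], TCP at [0.174, 0.652, 0.242] pointing down, gripper open.
Joint ranges: [-3.07, 3.07], [-1.43, 2.12], [-1.02, 1.25], [-3.03, 1.67], [-3.05, -0], [-3.03, 3.03]. Speed limits (rad/s): [2.39, 2.39, 3.01, 3.14, 3.14, 3.14].

## Interface

Orientations are given as a unit quaternion [x, y, z, w].
In Python, from bench import get_state, get_image, close_job gives the robot as it stands.
- The arm moves only by the shell command python3 -m creep 'ROWS' [FORCE]. ROWS is JSON, a list of rows, each a list of 7 numbers: the shift along the world's x, y, z in units of 0.1 m (1.0 is 0.1 m), then the turn, a rotation vector about the world's x, y, z in units of 360 degrees (1.0 is 360 degrees), then the opening, from 0 (shut) to 1 (fully open). A call has 1 to 12 rows; each row shifts and turns the commanded pose from where the row before left it; what a row does not reach is not made up. A row lasts 1/8 s, in which the tool goes at most 62.5 mm and 10.7 degrees, less where a joint would pass 70% of its speed; a pose out of reach is approached as far as the arm can. A call with a number of a shift or a turn outside -1 to 1 is refused whole. A call with a gripper value outside its range is refused whole. The fingers move at their own pace and stop on an object; FORCE is the grip in N (left out, the last holds). Time passes only in rows, so rows that do not move let the fingers close. It gives the time, the measured TCP pose, the force, the opening and the grip force at its end, in the units of the state.
- get_state(): the state, without advancing time (a new reading comes with each control period).
- get_image(name): name is "scene" or "side" or "wrist"; returns a dict with "img" (400x640x3 uint8, red, green, blue), "range_z" (400x640 float32, m along the optical axis (not along the pixel's ray), 0 where there is no reading), "K" (3x3 intrinsics, pixels), "k1" (the pictures are not rectified: a ray, as slopes to the right and down, at radius r is drawn at 1 + k1 r^2 times it, then the intrinsics apply), "R" (3x3) and "t" (3): a world point X has camera coordinates R X + t; the wrist camera has in their place "mount" (4x4, takes a point from camera to tool coordinates, whose origin is the TCP and whose axes are the flange's). Camera axes: x right, y down, z forward; pixel columns grow to the right and rows downward; lengths in m; the calibration is good to about 2 mm. A picture is of the moment at which its call begins: read the wrist's pose just before it.
- close_job(): hands the job in; it is judged then, once.
The state is a dict: "t": time; "joints": joint angles; "qvel": joint speeds; "effort": joint torques, N m; "eef_pos": TCP position; "tcp_rot": TCP orientation; "ft_force": force on the tool from outside, world axes, zero at the start; "ft_torque": the same for the moment, N m; "opening": opening from 0.0 (shut) to 1.0 (fully open); "grip_force": force on a finger pad.
Only numpy, scipy, OpenCV 4.12 (cv2) and the standard library are available. Lean on these libraries where they do the work, as an engineer would, in place of code of your own. Each camera call takes 0.05 s, during which the arm holds its last target. There are 200 camera calls.

## Working session

There is one attempt and no reset: what is moved stays moved. The work goes in short steps, Python scripts to look and compute and a shell command to move; the robot and the scene stay as the last step left them, time stands still between calls to the robot, and variables do not carry over. Pictures are saved under pics/ and viewed, at most 14 in all, crops included, and the job is handed in when it is done.

```bash
ls; mkdir -p pics; cat > h.py <<'E'
import numpy as np,cv2
from bench import get_state,get_image
from scipy.spatial.transform import Rotation as Ro
def cam(name):
    s=get_state(); d=get_image(name)
    if name=="wrist":
        T=np.eye(4);T[:3,:3]=Ro.from_quat(s["tcp_rot"]).as_matrix();T[:3,3]=s["eef_pos"]
        W=T@np.array(d["mount"]); d["Rw"]=W[:3,:3]; d["c"]=W[:3,3]
    else:
        R=np.array(d["R"]);t=np.array(d["t"]); d["Rw"]=R.T; d["c"]=-R.T@t
    return d
def rays(d,px):
    px=np.array(px,float).reshape(-1,2);K=np.array(d["K"]);k=d["k1"]
    q=np.c_[(px[:,0]-K[0,2])/K[0,0],(px[:,1]-K[1,2])/K[1,1]]
    u=q.copy()
    for _ in range(20): u=q/(1+k*(u**2).sum(1,keepdims=True))
    return np.c_[u,np.ones(len(u))]
def onplane(d,px,z):
    r=rays(d,px)@d["Rw"].T
    return d["c"]+r*((z-d["c"][2])/r[:,2])[:,None]
def cloud(d):
    h,w=d["range_z"].shape
    px=np.stack(np.meshgrid(np.arange(w),np.arange(h)),-1).reshape(-1,2)
    P=d["c"]+(rays(d,px)*d["range_z"].reshape(-1,1))@d["Rw"].T
    P[d["range_z"].ravel()==0]=np.nan
    return P.reshape(h,w,3)
def save(d,n): cv2.imwrite("pics/"+n,d["img"][:,:,::-1])
E
python3 - <<'E'
from h import *
s=get_state();print(s)
for n in("scene","side","wrist"):
    d=cam(n);save(d,n+"0.png");print(n,d["c"],d["K"],d["k1"])
    np.savez(n+"0.npz",**{k:d[k] for k in("img","range_z","K","k1","Rw","c")})
a=[cv2.imread(f"pics/{n}0.png") for n in("scene","side")]
E
```

```text
pics
{'t': 0.0, 'joints': array([ 1.59808203e+00,  3.59408473e-01,  1.10328080e-02, -3.27772300e-04,
       -1.22411709e+00, -2.88123573e-01]), 'qvel': array([ 6.06151147e-04, -3.41852920e-04,  9.95036539e-04,  1.58709304e-05,
        7.24723731e-04,  3.30521941e-04]), 'effort': array([ 1.15459439e-03, -5.83322418e+01,  2.93423831e+01,  6.93684161e+00,
       -5.72649136e-03, -3.90371085e-06]), 'eef_pos': array([0.1739732 , 0.65169883, 0.24134241]), 'tcp_rot': array([ 9.91499870e-01, -1.30104822e-01, -1.89632338e-05,  8.61886281e-04]), 'ft_force': array([ 0.34340885, -0.59380644, -0.57363609]), 'ft_torque': array([ 0.02062998, -0.03830622, -0.00318371]), 'grip_force': 0.0, 'opening': 0.9984302884454278}
scene [0.88223707 0.41247854 0.98740186] [[427.63706846   0.         323.48584213]
 [  0.         427.63706846 203.79010424]
 [  0.           0.           1.        ]] -0.07844071030232887
side [ 0.1121906  -0.85215208  1.14615128] [[420.82973207   0.         320.12518947]
 [  0.         420.82973207 199.21675813]
 [  0.           0.           1.        ]] -0.08949909335568466
wrist [0.25159118 0.63151159 0.3734656 ] [[320.34174828   0.         315.31658707]
 [  0.         320.34174828 198.20887667]
 [  0.           0.           1.        ]] -0.05524685863946895
```

View pics/scene0.png

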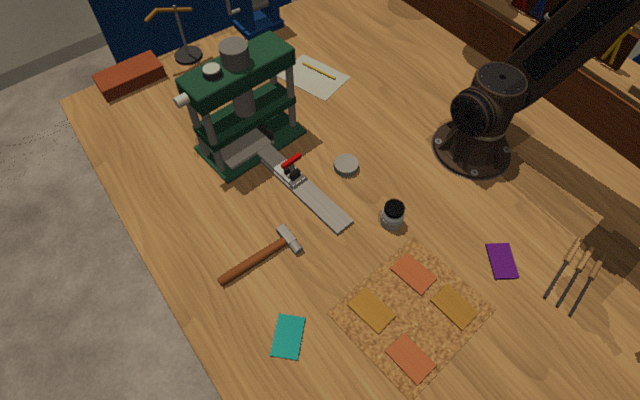

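View pics/side0.png

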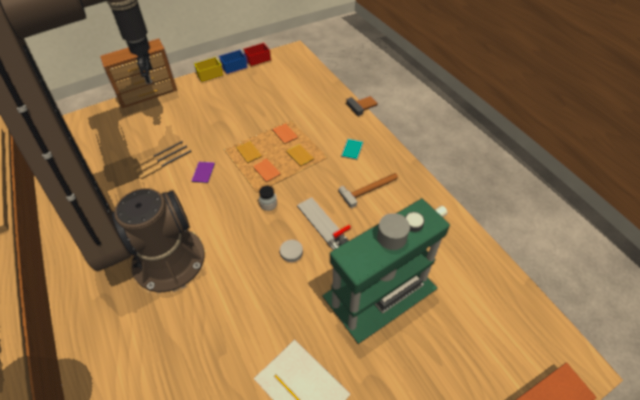

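The scene shows four plates on the mat: gold at (370,311) and (454,306), copper at (413,273) and (409,358). The look-alikes are purple at (502,260) and turquoise at (288,337), both off the mat and the wrong colour. The red pin bar is at (291,161). The rail runs from there to (340,225).

```bash
cat > m.py <<'E'
from h import *
def plates(d,zt=0.012,win=None,amin=150):
    hsv=cv2.cvtColor(d["img"],cv2.COLOR_RGB2HSV);P=cloud(d);out=[]
    for nm,lo,hi in(("gold",(17,150,60),(26,255,255)),("copper",(3,140,60),(13,255,255))):
        m=cv2.inRange(hsv,lo,hi)
        m[~(np.abs(P[...,2]-zt)<0.02)]=0
        if win is not None: m[~((P[...,0]>win[0])&(P[...,0]<win[1])&(P[...,1]>win[2])&(P[...,1]<win[3]))]=0
        m=cv2.morphologyEx(m,cv2.MORPH_OPEN,np.ones((3,3)))
        for c in cv2.findContours(m,cv2.RETR_EXTERNAL,cv2.CHAIN_APPROX_NONE)[0]:
            if cv2.contourArea(c)<amin: continue
            c=c.reshape(-1,2); w=onplane(d,c,zt)[:,:2]
            (cx,cy),(a,b),th=cv2.minAreaRect((w*1000).astype(np.float32))
            if a>b: th+=90; a,b=b,a   # th = direction of short side
            z=np.nanmedian(P[c[:,1],c[:,0],2])
            if b>60: out.append((nm,round(cx/1000,4),round(cy/1000,4),round(a,1),round(b,1),round((th+90)%180-90,1),round(float(z),4),c.mean(0).round()))
    return out
E
python3 - <<'E'
from m import *
for n in("scene","side"):
    z=np.load(n+"0.npz");d={k:z[k] for k in z}; d["k1"]=float(d["k1"])
    print(n)
    for p in plates(d): print(p)
    hsv=cv2.cvtColor(d["img"],cv2.COLOR_RGB2HSV);P=cloud(d)
    m=(cv2.inRange(hsv,(0,190,100),(4,255,255))|cv2.inRange(hsv,(174,190,100),(180,255,255)))>0
    m&=(P[...,2]>.06)&(P[...,2]<.13)
    Q=P[m];print("bar",len(Q),np.argwhere(m).mean(0)[::-1],np.percentile(Q,[2,50,98],0).round(4))
    w=onplane(d,np.argwhere(m)[:,::-1],.09)[:,:2]
    print(cv2.minAreaRect((w*1000).astype(np.float32)))
    # rail: z~.012, grey
    g=(hsv[...,1]<70)&(np.abs(P[...,2]-.014)<.008)&(hsv[...,2]>90)
    l,lab,st,ce=cv2.connectedComponentsWithStats(g.astype(np.uint8))
    for i in np.argsort(-st[1:,4])[:4]+1:
        ww=onplane(d,np.argwhere(lab==i)[:,::-1],.012)[:,:2]
        print("grey",ce[i],st[i,4],cv2.minAreaRect((ww*1000).astype(np.float32)))
    if n=="scene":
        im=d["img"][130:240,170:370];cv2.imwrite("pics/crop1.png",cv2.resize(im,None,fx=4,fy=4,interpolation=cv2.INTER_CUBIC)[:,:,::-1])
E
```

```text
scene
('gold', 0.5803, 0.211, 66.6, 100.5, 8.8, 0.0101, array([372., 310.]))
('gold', 0.4149, 0.3233, 66.4, 101.7, 4.5, 0.0108, array([454., 307.]))
('copper', 0.5823, 0.3497, 66.4, 101.6, 4.7, 0.0101, array([410., 359.]))
('copper', 0.4359, 0.2007, 67.2, 102.3, 8.1, 0.0099, array([414., 273.]))
('copper', 0.7377, -0.0643, 25.5, 194.5, -89.5, 0.0224, array([252., 261.]))
bar 88 [291.07954545 159.17045455] [[ 0.4814 -0.2277  0.0895]
 [ 0.51   -0.2192  0.0936]
 [ 0.5397 -0.2126  0.0968]]
((510.4523010253906, -222.40907287597656), (63.01926040649414, 13.805219650268555), 7.2021636962890625)
grey [320.41408024 204.40196821] 1321 ((503.3305969238281, -139.15359497070312), (60.270809173583984, 271.8576354980469), 5.614816188812256)
grey [438.         140.64516129] 31 ((72.51123046875, -74.62450408935547), (21.6279296875, 18.414608001708984), 44.928592681884766)
grey [292.61111111 248.16666667] 18 ((637.3352661132812, -33.30244445800781), (25.159791946411133, 5.458303928375244), 87.493408203125)
grey [337.27272727 168.27272727] 11 ((386.56781005859375, -169.67681884765625), (6.8898019790649
[... 488 characters left out ...]
2299  0.0921]
 [ 0.6495  0.8648  0.097 ]]
((589.7039794921875, 293.99627685546875), (1083.9266357421875, 95.36250305175781), 80.33307647705078)
grey [318.81179775 220.05477528] 712 ((497.39532470703125, -120.90032958984375), (57.47568893432617, 217.3963165283203), 5.345601558685303)
grey [402.5443038  299.06329114] 79 ((577.721435546875, -479.05865478515625), (162.26573181152344, 9.136547088623047), 7.217347145080566)
grey [291.44927536 256.01449275] 69 ((351.8861083984375, -188.67837524414062), (44.65573501586914, 39.99580764770508), 12.85820484161377)
grey [150.36363636 285.21818182] 55 ((-72.31434631347656, -76.48665618896484), (22.674365997314453, 26.541149139404297), 21.556264877319336)
```

View pics/crop1.png

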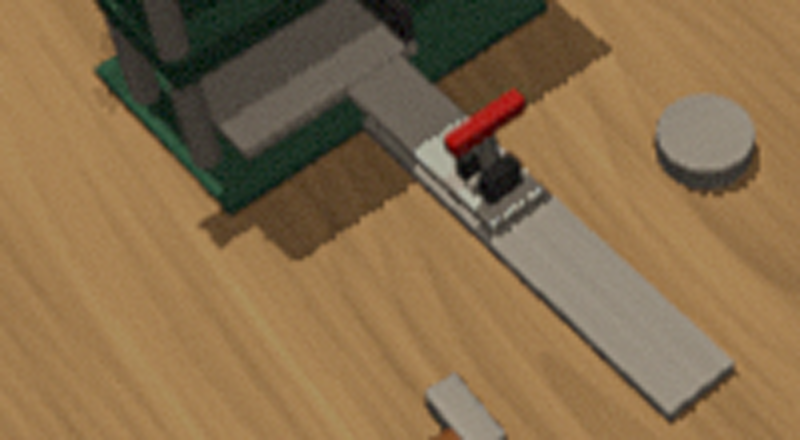

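The crop confirms that the red bar at about (291,160) stands on the rail, with the tray home. Next I move over the pin, choosing the half-turn that leaves wrist range for the quarter turn.

```bash
python3 -m creep '[[0.4,-0.4,0.1,0,0,-0.0295,1],[0.4,-0.45,0.1,0,0,-0.0295,1],[0.4,-0.45,0.1,0,0,-0.0295,1],[0.4,-0.45,0.1,0,0,-0.0295,1],[0.4,-0.45,0.1,0,0,-0.0295,1],[0.4,-0.45,0.1,0,0,-0.0295,1],[0.16,-0.45,0,0,0,-0.0295,1],[0.16,-0.45,0,0,0,-0.0295,1],[0.16,-0.45,0,0,0,-0.0295,1],[0.16,-0.45,0,0,0,-0.0295,1],[0.16,-0.45,0,0,0,-0.0295,1],[0.16,-0.45,0,0,0,-0.0295,1]]' 40
python3 -m creep '[[0,-0.48,0,0,0,-0.0295,1],[0,-0.48,0,0,0,-0.0295,1],[0,-0.48,0,0,0,-0.0295,1],[0,-0.48,0,0,0,0,1],[0,-0.48,0,0,0,0,1],[0,-0.48,0,0,0,0,1],[0,-0.48,0,0,0,0,1],[0,0,0,0,0,0,1],[0,0,0,0,0,0,1],[0,0,0,0,0,0,1]]'
cat > bar.py <<'E'
from m import *
def yaw(s=None):
    s=s or get_state();R=Ro.from_quat(s["tcp_rot"]).as_matrix()
    return np.degrees(np.arctan2(R[1,1],R[0,1])),R[:,2]
def redbar(d,z):
    hsv=cv2.cvtColor(d["img"],cv2.COLOR_RGB2HSV)
    m=cv2.inRange(hsv,(0,180,80),(5,255,255))|cv2.inRange(hsv,(174,180,80),(180,255,255))
    m=cv2.morphologyEx(m,cv2.MORPH_OPEN,np.ones((3,3)))
    l,lab,st,ce=cv2.connectedComponentsWithStats(m);i=1+np.argmax(st[1:,4])
    P=cloud(d)[lab==i]
    zt=np.nanpercentile(P[:,2],80) if z is None else z
    w=onplane(d,np.argwhere(lab==i)[:,::-1],zt)[:,:2]
    return ce[i],np.nanmedian(P,0).round(4),round(float(zt),4),cv2.minAreaRect((w*1000).astype(np.float32))
E
python3 - <<'E'
from bar import *
s=get_state();print(s["joints"].round(3),s["eef_pos"],yaw(s))
d=cam("wrist");save(d,"w1.png");print(d["c"],redbar(d,.094))
E
```

```text
t: 1.65
eef_pos: [0.5102, 0.1156, 0.3023]
tcp_rot: [-0.32, 0.948, 0.0, 0.0]
ft_force: [0.6, 0.3, -0.0]
opening: 0.999
grip_force: 0.0
t: 2.9
eef_pos: [0.5101, -0.218, 0.3023]
tcp_rot: [-0.051, 0.999, 0.0, 0.0]
ft_force: [1.4, -0.6, 1.0]
opening: 0.999
grip_force: 0.0
[-0.051  0.126 -0.16  -0.    -1.284 -1.418] [ 0.51011352 -0.21798302  0.30233046] (np.float64(95.82166919850609), array([ 6.75743780e-05,  1.37581441e-04, -9.99999988e-01]))
[ 0.43015641 -0.225887    0.43429551] (array([310.98333333, 166.7       ]), array([ 0.5053, -0.2232,  0.0941]), 0.094, ((507.69268798828125, -223.09861755371094), (60.991695404052734, 13.058595657348633), 5.733194828033447))
```

View pics/w1.png

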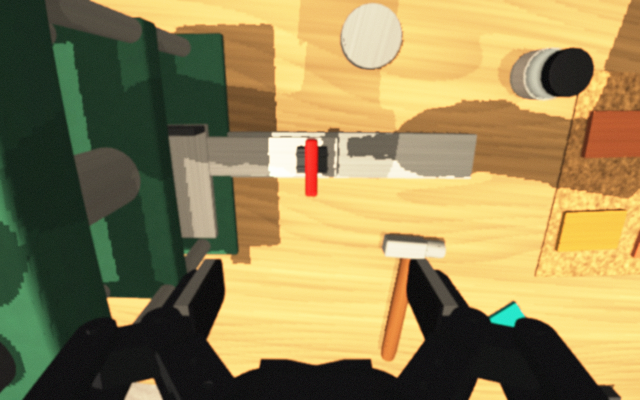

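The wrist view shows the bar at (311,167), with the tool line matching the press axis (5.7–5.8°). The jar, tin and hammer are clear of it. I descend and grip.

```bash
python3 -m creep '[[-0.01,-0.05,-0.4,0,0,0,0.8],[0,0,-0.45,0,0,0,0.6],[0,0,-0.45,0,0,0,0.6],[0,0,-0.4,0,0,0,0.6],[0,0,-0.3,0,0,0,0.6],[0,0,-0.24,0,0,0,0.6],[0,0,0,0,0,0,0.6],[0,0,0,0,0,0,0.6]]' 70
python3 -m creep '[[0,0,0,0,0,0,0],[0,0,0,0,0,0,0],[0,0,0,0,0,0,0],[0,0,0,0,0,0,0],[0,0,0,0,0,0,0],[0,0,0,0,0,0,0]]' 70
```

```text
t: 3.95
eef_pos: [0.5099, -0.2235, 0.0794]
tcp_rot: [-0.051, 0.999, -0.0, 0.001]
ft_force: [0.6, 0.9, 0.7]
opening: 0.598
grip_force: 0.0
t: 4.7
eef_pos: [0.5096, -0.2235, 0.0794]
tcp_rot: [-0.05, 0.999, 0.0, 0.001]
ft_force: [-0.8, 5.2, 7.6]
opening: 0.15
grip_force: 68.6
```

```bash
python3 -m creep '[[0,0,0.1,0,0,0,0],[0,0,0.1,0,0,0,0],[0,0,0.095,0,0,0,0],[0,0,0,0,0,0,0],[0,0,0,0,0,0,0]]' 70
```

```text
t: 5.32
eef_pos: [0.5091, -0.2234, 0.1073]
tcp_rot: [-0.05, 0.999, 0.0, 0.0]
ft_force: [5.3, 3.8, -11.3]
opening: 0.147
grip_force: 68.2
```

```bash
python3 -m creep '[[0,0,0.01,0,0,0.025,0],[0,0,0,0,0,0.025,0],[0,0,0,0,0,0.025,0],[0,0,0,0,0,0.025,0],[0,0,0,0,0,0.025,0],[0,0,0,0,0,0.025,0],[0,0,0,0,0,0.025,0],[0,0,0,0,0,0.025,0],[0,0,0,0,0,0.025,0],[0,0,0,0,0,0.025,0],[0,0,0,0,0,0,0],[0,0,0,0,0,0,0]]' 70; python3 -c "
from bar import *
s=get_state();print(yaw(s),s['ft_torque'],s['joints'])"
```

```text
t: 6.82
eef_pos: [0.5088, -0.2231, 0.1079]
tcp_rot: [0.741, -0.671, -0.001, -0.0]
ft_force: [4.0, 4.5, -12.6]
opening: 0.152
grip_force: 68.4
(np.float64(-174.28163947046366), array([-5.19496379e-04,  1.32970803e-03, -9.99998981e-01])) [ 2.01546728 -1.69799342 -0.1431411 ] [-0.06167524  0.29097006 -0.42602151 -0.00171731 -0.85440596  0.16260728]
```

```bash
python3 -m creep '[[0,0,-0.035,0,0,0,0],[0,0,-0.035,0,0,0,0],[0,0,0,0,0,0,0],[0,0,0,0,0,0,0],[0,0,0,0,0,0,0],[0,0,0,0,0,0,0]]' 70
```

```text
t: 7.58
eef_pos: [0.509, -0.2232, 0.1015]
tcp_rot: [0.742, -0.671, -0.0, -0.0]
ft_force: [2.6, 5.5, -7.3]
opening: 0.151
grip_force: 69.1
```

```bash
python3 -m creep '[[0,0,-0.01,0,0,0,0],[-0.01,0.1,0,0,0,0,0],[-0.02,0.2,0,0,0,0,0],[-0.03,0.3,0,0,0,0,0],[-0.03,0.3,0,0,0,0,0],[-0.03,0.3,0,0,0,0,0],[-0.03,0.3,0,0,0,0,0],[-0.025,0.25,0,0,0,0,0],[-0.015,0.15,0,0,0,0,0],[0,0,0,0,0,0,0],[0,0,0,0,0,0,0]]' 90; python3 -c "
from bar import *
print(yaw())
d=cam('scene');print(redbar(d,None));save(d,'s2.png')"
```

```text
t: 8.95
eef_pos: [0.4908, -0.0344, 0.1015]
tcp_rot: [0.742, -0.671, 0.001, -0.0]
ft_force: [3.9, -3.5, -5.2]
opening: 0.147
grip_force: 91.5
(np.float64(-174.2156776811996), array([ 0.00164269, -0.0010815 , -0.99999807]))
(array([344.46666667, 203.64444444]), array([ 0.4926, -0.0122,  0.115 ]), 0.1165, ((493.759765625, -10.89292049407959), (13.338653564453125, 24.669513702392578), 2.4206840991973877))
```

```bash
python3 -m creep '[[0,0.03,0,0,0,0,0],[0,0,0,0,0,0,0],[0,0,0,0,0,0,0]]'; python3 -m creep '[[0,0,0,0,0,0,0.5],[0,0,0,0,0,0,0.7],[0,0,0,0,0,0,0.7],[0,0,0,0,0,0,0.7],[0,0,0.2,0,0,0,1],[0,0,0.4,0,0,0,1],[0,0,0.5,0,0,0,1],[0,0,0.4,0,0,0,1],[0,0,0.4,0,0,0,1],[0,0,0,0,0,0,1],[0,0,0,0,0,0,1]]'
python3 -c "
from bar import *
print(yaw(),get_state()['joints'])
d=cam('wrist');print(d['c'],redbar(d,.116));save(d,'w3.png')
d=cam('scene');
for p in plates(d): print(p)
"
```

```text
t: 9.38
eef_pos: [0.4907, -0.0326, 0.1015]
tcp_rot: [0.742, -0.671, 0.001, 0.001]
ft_force: [5.1, -10.0, -5.1]
opening: 0.139
grip_force: 91.3
t: 10.75
eef_pos: [0.4896, -0.0307, 0.2903]
tcp_rot: [0.742, -0.671, -0.0, 0.0]
ft_force: [-0.3, -0.2, 0.1]
opening: 1.002
grip_force: 0.0
(np.float64(-174.24265291780353), array([-4.76278720e-04,  3.47118816e-04, -9.99999826e-01])) [ 3.38600102e-01  2.04421264e-02 -3.03522706e-01 -5.12203736e-04
 -1.24716547e+00 -2.37952558e-01]
[ 0.4977357  -0.11044443  0.42224452] (array([314.42176039, 171.89853301]), array([ 0.4908, -0.0377,  0.1159]), 0.116, ((491.0115661621094, -35.171653747558594), (13.659034729003906, 62.596126556396484), 5.982462406158447))
('gold', 0.5799, 0.2108, 65.6, 100.9, 8.0, 0.0103, array([371., 309.]))
('copper', 0.5829, 0.3495, 65.6, 101.4, 3.9, 0.0103, array([410., 359.]))
('copper', 0.7836, -0.0633, 27.6, 105.3, -89.7, 0.0224, array([236., 271.]))
('copper', 0.4356, 0.2005, 69.8, 101.8, 8.4, 0.0086, array([413., 273.]))
('copper', 0.6863, -0.064, 25.1, 92.0, -88.4, 0.0215, array([270., 250.]))
('copper', 0.7219, -0.8611, 42.6, 217.1, -89.7, 0.0169, array([134.,  86.]))
```

View pics/w3.png

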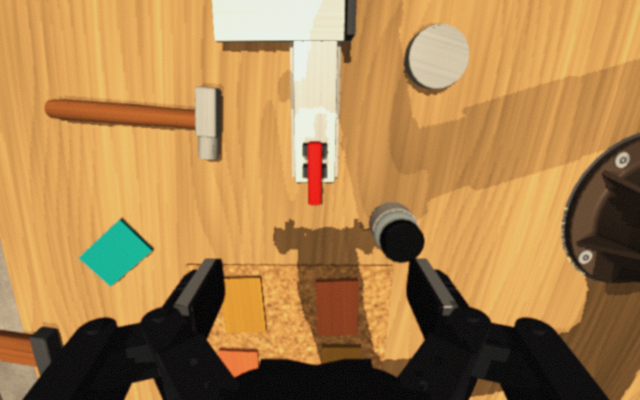

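The bar is at (314,172), turned along the slide. The tray is fully out, with its bed at the top of the picture. Now a look over the mat.

```bash
python3 -m creep '[[0.01,0.45,0,0,0,0,1],[0.01,0.5,0,0,0,0,1],[0.01,0.5,0,0,0,0,1],[0.01,0.5,0,0,0,0,1],[0.01,0.5,0.02,0,0,0,1],[0.01,0.5,0.02,0,0,0,1],[0.01,0.45,0.02,0,0,0,1],[0.01,0.3,0.03,0,0,0,1],[0,0,0,0,0,0,1],[0,0,0,0,0,0,1],[0,0,0,0,0,0,1]]'
python3 -c "
from bar import *
s=get_state();print(yaw(),s['eef_pos'],s['joints'].round(2))
d=cam('wrist');save(d,'w4.png')
for p in plates(d): print(p)
"
```

```text
t: 12.22
eef_pos: [0.498, 0.3383, 0.2995]
tcp_rot: [0.741, -0.671, 0.0, 0.0]
ft_force: [0.4, -0.6, 0.8]
opening: 0.997
grip_force: 0.0
(np.float64(-174.28263735835984), array([-3.90546602e-04, -4.32077157e-04, -9.99999830e-01])) [0.49802326 0.33825432 0.2995374 ] [ 0.92  0.21 -0.07 -0.   -1.3  -0.82]
('gold', 0.6062, 0.6747, 24.9, 78.9, 22.8, -0.0002, array([230., 347.]))
('gold', -0.0561, 0.555, 31.9, 99.5, 11.0, 0.0007, array([627., 312.]))
('gold', 0.9334, 0.5936, 26.7, 69.8, -5.3, -0.0006, array([ 30., 287.]))
('gold', 0.8433, 0.5533, 20.5, 68.5, 3.5, -0.0004, array([ 81., 274.]))
('gold', 0.8045, 0.5002, 35.9, 77.2, -0.3, -0.0001, array([ 99., 243.]))
('gold', 0.8603, 0.4014, 16.6, 69.4, -0.5, -0.0002, array([ 53., 176.]))
('gold', 0.4128, 0.3312, 82.7, 120.3, 2.3, 0.0055, array([381., 161.]))
('gold', 0.1322, 0.2553, 22.8, 62.3, 0.3, 0.0007, array([593., 124.]))
('gold', 0.841, 0.3203, 22.1, 90.1, -4.6, -0.0001, array([ 57., 117.]))
('gold', 0.706, 0.2647, 22.8, 63.6, -1.5, 0.0001, array([157.,  84.]))
('gold', 0.5745, 0.2124, 83.1, 110.2, 1.5, 0.0055, array([259.,  45.]))
('gold', 0.8792, 0.2195, 31.8, 86.5, 0.9, -0.0, array([21., 37.]))
('copper', 0.5795, 0.3473, 64.8, 100.7, 4.5, 0.0121, array([256., 150.]))
('copper', 0.433, 0.1993, 65.9, 101.9, 8.4, 0.0101, array([380.,  48.]))
```

View pics/w4.png

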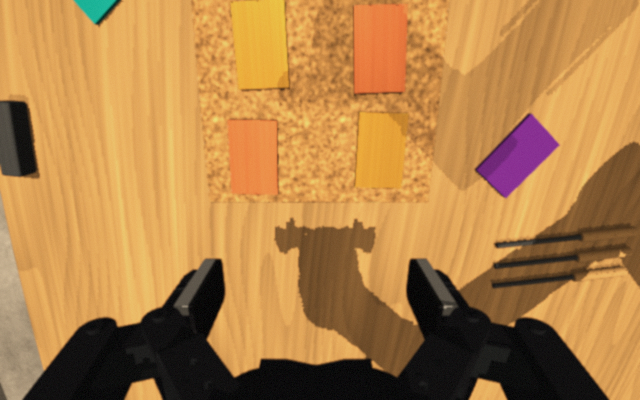

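The four plates sit on the cork, copper at (253,157) and (380,48), gold at (260,45) and (381,150). The purple and turquoise ones are off the mat. Averaging the scene and wrist views, I take the copper at (0.581,0.3485) first.

```bash
python3 -m creep '[[0.4,0.05,0,0,0,-0.0036,0.95],[0.43,0.05,0,0,0,0,0.95],[0,0,-0.5,0,0,0,0.95],[0,0,-0.5,0,0,0,0.95],[0,0,-0.5,0,0,0,0.95],[0,0,-0.5,0,0,0,0.95],[0,0,-0.4,0,0,0,0.95],[0,0,-0.3,0,0,0,0.95],[0,0,-0.1,0,0,0,0.95],[0,0,0,0,0,0,0.95],[0,0,0,0,0,0,0.95]]' 40
python3 -m creep '[[0,0,-0.03,0,0,0,0.95],[0,0,-0.03,0,0,0,0.95],[0,0,0,0,0,0,0.95]]'
python3 -m creep '[[0,0,-0.02,0,0,0,0.95],[0,0,0,0,0,0,0.95]]'
```

```text
t: 13.65
eef_pos: [0.5819, 0.3497, 0.0215]
tcp_rot: [0.734, -0.679, 0.0, -0.001]
ft_force: [-0.8, 0.5, 0.4]
opening: 0.954
grip_force: 0.0
t: 14.02
eef_pos: [0.5809, 0.3491, 0.0137]
tcp_rot: [0.734, -0.679, -0.0, 0.0]
ft_force: [0.8, -0.1, -0.1]
opening: 0.952
grip_force: 0.0
t: 14.28
eef_pos: [0.581, 0.3491, 0.0116]
tcp_rot: [0.734, -0.679, -0.0, 0.0]
ft_force: [-0.3, 0.2, 0.5]
opening: 0.948
grip_force: 0.0
```

```bash
python3 -m creep '[[0,0,-0.02,0,0,0,0.95],[0,0,-0.01,0,0,0,0.95],[0,0,0,0,0,0,0.95]]'
python3 -m creep '[[0,0,-0.015,0,0,0,0.95],[0,0,0,0,0,0,0.95]]'
python3 -m creep '[[0,0,-0.015,0,0,0,0.95],[0,0,0,0,0,0,0.95]]'
```

```text
t: 14.65
eef_pos: [0.581, 0.3491, 0.0087]
tcp_rot: [0.734, -0.679, -0.0, 0.0]
ft_force: [0.5, 0.1, -0.3]
opening: 0.952
grip_force: 0.0
t: 14.9
eef_pos: [0.581, 0.3491, 0.0072]
tcp_rot: [0.734, -0.679, -0.0, 0.0]
ft_force: [-0.5, 0.0, -0.1]
opening: 0.949
grip_force: 0.0
t: 15.15
eef_pos: [0.581, 0.3491, 0.0056]
tcp_rot: [0.734, -0.679, -0.0, 0.0]
ft_force: [0.2, 0.8, -0.6]
opening: 0.947
grip_force: 0.0
```

```bash
python3 -m creep '[[0,0,0,0,0,0,0.85],[0,0,0,0,0,0,0.8],[0,0,0,0,0,0,0.6],[0,0,0,0,0,0,0.5],[0,0,0,0,0,0,0.5],[0,0,0,0,0,0,0.5]]' 60
```

```text
t: 15.9
eef_pos: [0.5824, 0.3502, 0.0096]
tcp_rot: [0.735, -0.679, 0.001, -0.002]
ft_force: [-5.3, -2.1, 22.4]
opening: 0.725
grip_force: 73.5
```

```bash
python3 -m creep '[[0,0,0.1,0,0,0,0.5],[0,0,0.3,0,0,0,0.5],[0,0,0.5,0,0,0.0036,0.5],[0,0,0.5,0,0,0,0.5],[0,0,0.5,0,0,0,0.5],[-0.04,-0.45,0.3,0,0,0,0.5],[-0.04,-0.55,0.2,0,0,0,0.5],[-0.04,-0.55,0,0,0,0,0.5],[-0.05,-0.55,0,0,0,0,0.5],[-0.05,-0.55,0,0,0,0,0.5],[-0.05,-0.55,0,0,0,0,0.5],[-0.04,-0.55,0,0,0,0,0.5]]' 60
python3 -m creep '[[-0.04,-0.5,0,0,0,0,0.5],[-0.02,-0.3,0,0,0,0,0.5],[0,-0.2,0,0,0,0,0.5],[0,0,0,0,0,0,0.5],[0,0,0,0,0,0,0.5],[0,0,0,0,0,0,0.5]]' 60
python3 -c "
from bar import *
s=get_state();print(yaw(),s['eef_pos'],s['joints'].round(2))
d=cam('wrist');save(d,'w5.png')
np.savez('w5.npz',**{k:d[k] for k in('img','range_z','K','k1','Rw','c')})
"
```

```text
t: 17.4
eef_pos: [0.5493, -0.0275, 0.2457]
tcp_rot: [0.742, -0.671, -0.0, 0.0]
ft_force: [0.6, -0.4, -2.1]
opening: 0.725
grip_force: 70.0
t: 18.15
eef_pos: [0.5441, -0.1251, 0.2457]
tcp_rot: [0.742, -0.67, -0.0, -0.0]
ft_force: [-0.0, -0.3, -1.5]
opening: 0.726
grip_force: 70.0
(np.float64(-174.1944112502737), array([-1.08772216e-04,  1.42163179e-04, -9.99999984e-01])) [ 0.54405449 -0.12514268  0.24574735] [ 0.12  0.17 -0.24 -0.   -1.16 -0.02]
```

View pics/w5.png

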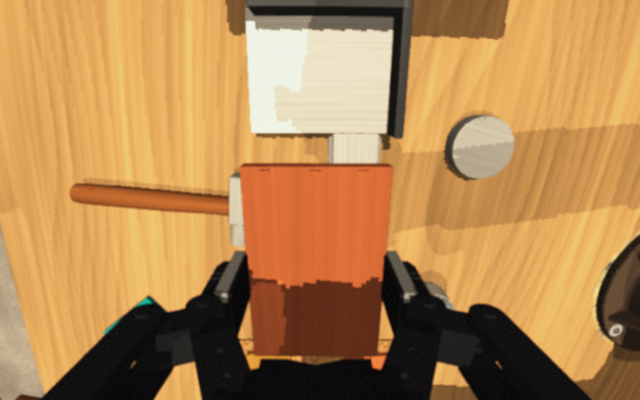

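The bed is visible between the x-fence (inner face near column 391) and the y-fence (row ~17), with its front edge at row ~134. The plate is held square in front of it.

```bash
cat > bed.py <<'E'
from bar import *
z=np.load('w5.npz');d={k:z[k] for k in z};d["k1"]=float(d["k1"])
hsv=cv2.cvtColor(d["img"],cv2.COLOR_RGB2HSV)
m=((hsv[...,1]<60)&(hsv[...,2]>120)).astype(np.uint8);m[136:]=0;m[:,:235]=0;m[:,410:]=0
def edge(pts,zz=.026): return onplane(d,pts,zz)[:,:2]
left=[(np.where(m[r])[0].min(),r) for r in range(40,130,4)]
right=[(np.where(m[r])[0].max()+.5,r) for r in range(40,130,4)]
top=[(c,np.where(m[:,c])[0].min()-.5) for c in range(262,385,4)]
bot=[(c,np.where(m[:,c])[0].max()+.5) for c in range(262,322,4)]
print(right[::8],top[::10],bot[::6])
for n,p in(("left",left),("right",right),("top",top),("bot",bot)):
    w=edge(p).astype(np.float32);vx,vy,x0,y0=cv2.fitLine(w,cv2.DIST_HUBER,0,.002,.001).ravel()
    a=np.degrees(np.arctan2(vy,vx));xh=np.array([.9951,.0993]);yh=np.array([-.0993,.9951])
    q=np.array([x0,y0])-[.5104,-.2325];print(n,round(a,2),"nestframe",(q@xh).round(4),(q@yh).round(4))
E
python3 bed.py
```

```text
[(np.float64(391.5), 40), (np.float64(390.5), 72), (np.float64(387.5), 104)] [(262, np.float64(16.5)), (302, np.float64(15.5)), (342, np.float64(30.5)), (382, np.float64(29.5))] [(262, np.float64(132.5)), (286, np.float64(132.5)), (310, np.float64(132.5))]
left -84.72 nestframe 0.1135 0.014
right -84.54 nestframe -0.0332 0.0053
top -2.13 nestframe 0.0371 -0.0443
bot 5.61 nestframe 0.0722 0.0639
```

```bash
python3 -m creep '[[-0.03,-0.4,0,0,0,0,0.5],[-0.03,-0.4,0,0,0,0,0.5],[-0.006,-0.166,0,0,0,0,0.5],[0,0,-0.4,0,0,0,0.5],[0,0,-0.5,0,0,0,0.5],[0,0,-0.5,0,0,0,0.5],[0,0,-0.4,0,0,0,0.5],[0,0,-0.2,0,0,0,0.5],[0,0,-0.1,0,0,0,0.5],[0,0,0,0,0,0,0.5],[0,0,0,0,0,0,0.5]]' 60
```

```text
t: 19.58
eef_pos: [0.5383, -0.2224, 0.0369]
tcp_rot: [0.742, -0.671, 0.001, -0.0]
ft_force: [0.4, -0.2, -2.5]
opening: 0.723
grip_force: 70.0
```

```bash
python3 -m creep '[[0,0,-0.02,0,0,0,0.5],[0,0,0,0,0,0,0.5]]' 60;python3 -m creep '[[0,0,-0.015,0,0,0,0.5],[0,0,0,0,0,0,0.5]]' 60
```

```text
t: 19.82
eef_pos: [0.5376, -0.2225, 0.0343]
tcp_rot: [0.742, -0.671, 0.0, -0.0]
ft_force: [0.3, 0.7, -1.3]
opening: 0.728
grip_force: 70.0
t: 20.08
eef_pos: [0.5374, -0.2225, 0.0323]
tcp_rot: [0.742, -0.671, -0.0, 0.0]
ft_force: [-0.4, -0.1, -1.2]
opening: 0.723
grip_force: 70.0
```

```bash
python3 -m creep '[[0,0,0,0,0,0,0.8],[0,0,0,0,0,0,0.85],[0,0,0,0,0,0,0.85],[0,0,0.1,0,0,0,0.85],[0,0,0.3,0,0,0,0.9],[0,0,0.5,0,0,0,0.95],[0,0,0.5,0,0,0,0.95],[0,0,0.5,0,0,0,0.95],[0.02,0.3,0.2,0,0,0.0067,0.95],[0.03,0.5,0,0,0,0,0.95],[0.05,0.5,0,0,0,0,0.95],[0.05,0.5,0,0,0,0,0.95]]' 60
python3 -m creep '[[0.05,0.5,0,0,0,0,0.95],[0.05,0.5,0,0,0,0,0.95],[0.05,0.5,0,0,0,0,0.95],[0.05,0.5,0,0,0,0,0.95],[0.05,0.4,0,0,0,0,0.95],[0.01,0.1,0,0,0,0,0.95],[0,0,0,0,0,0,0.95],[0,0,0,0,0,0,0.95]]' 60
cat > chk.py <<'E'
from bar import *
s=get_state();print(yaw(s)[0],s['eef_pos'],s['joints'].round(2))
d=cam('scene');save(d,'s_last.png')
for p in plates(d,win=(.3,.75,.1,.5)): print("mat",p)
for p in plates(d,zt=.034,win=(.4,.65,-.35,-.1)): print("tray",p)
E
python3 chk.py
```

```text
t: 21.58
eef_pos: [0.5523, -0.0411, 0.2434]
tcp_rot: [0.756, -0.655, 0.0, -0.001]
ft_force: [1.2, 0.8, -0.6]
opening: 0.952
grip_force: 0.0
t: 22.58
eef_pos: [0.5783, 0.2065, 0.2426]
tcp_rot: [0.755, -0.655, 0.0, -0.0]
ft_force: [0.1, 0.1, 0.3]
opening: 0.947
grip_force: 0.0
-171.87433035315203 [0.57832647 0.20653355 0.24263055] [ 0.66  0.26 -0.13  0.   -1.18 -0.52]
mat ('gold', 0.5967, 0.2427, 65.1, 101.6, 6.7, 0.0106, array([375., 325.]))
mat ('gold', 0.4155, 0.3237, 66.4, 101.1, 3.7, 0.0107, array([454., 307.]))
mat ('copper', 0.4359, 0.2017, 67.0, 100.8, 7.9, 0.0096, array([414., 274.]))
tray ('copper', 0.5397, -0.2212, 62.5, 102.7, 4.7, 0.0335, array([283., 178.]))
```

The gold plate was knocked aside (now scene pixel 375,325), so I retarget to (0.595,0.2415).

```bash
python3 -m creep '[[0.168,0.35,0,0,0,-0.004,0.95],[0,0,-0.45,0,0,0,0.95],[0,0,-0.5,0,0,0,0.95],[0,0,-0.5,0,0,0,0.95],[0,0,-0.45,0,0,0,0.95],[0,0,-0.3,0,0,0,0.95],[0,0,-0.12,0,0,0,0.95],[0,0,0,0,0,0,0.95],[0,0,0,0,0,0,0.85]]' 60
python3 -m creep '[[0,0,0,0,0,0,0.8],[0,0,0,0,0,0,0.6],[0,0,0,0,0,0,0.5],[0,0,0,0,0,0,0.5],[0,0,0,0,0,0,0.5]]' 60
```

```text
t: 23.75
eef_pos: [0.5962, 0.2429, 0.0119]
tcp_rot: [0.747, -0.664, 0.0, -0.001]
ft_force: [-0.5, -0.9, -0.1]
opening: 0.851
grip_force: 0.0
t: 24.38
eef_pos: [0.5959, 0.243, 0.0122]
tcp_rot: [0.748, -0.664, 0.0, -0.001]
ft_force: [-2.1, -1.1, 7.2]
opening: 0.725
grip_force: 63.9
```

```bash
python3 -m creep '[[0,0,0.1,0,0,0,0.5],[0,0,0.3,0,0,0,0.5],[0,0,0.5,0,0,-0.003,0.5],[0,0,0.5,0,0,0,0.5],[0,0,0.4,0,0,0,0.5],[-0.04,-0.45,0.1,0,0,0,0.5],[-0.06,-0.5,0,0,0,0,0.5],[-0.06,-0.5,0,0,0,0,0.5],[-0.06,-0.5,0,0,0,0,0.5],[-0.06,-0.5,0,0,0,0,0.5],[-0.06,-0.5,0,0,0,0,0.5],[-0.06,-0.5,0,0,0,0,0.5]]' 60
python3 -m creep '[[-0.06,-0.5,0,0,0,0,0.5],[-0.06,-0.4,0,0,0,0,0.5],[-0.06,-0.25,0,0,0,0,0.5],[0,-0.05,0,0,0,0,0.5],[0,0,-0.3,0,0,0,0.5],[0,0,-0.5,0,0,0,0.5],[0,0,-0.3,0,0,0,0.5],[0,0,0,0,0,0,0.5],[0,0,0,0,0,0,0.5]]' 60
python3 -c "
from bar import *
print(yaw(),get_state()['eef_pos'])"
```

```text
t: 25.88
eef_pos: [0.5548, -0.1039, 0.2012]
tcp_rot: [0.741, -0.671, 0.0, -0.0]
ft_force: [0.7, -0.7, -0.3]
opening: 0.721
grip_force: 65.7
t: 27.0
eef_pos: [0.5384, -0.2222, 0.0918]
tcp_rot: [0.741, -0.671, 0.001, -0.0]
ft_force: [0.2, 0.2, -1.1]
opening: 0.726
grip_force: 65.8
(np.float64(-174.2967419410817), array([ 1.78873528e-03, -5.44796844e-04, -9.99998252e-01])) [ 0.53842561 -0.22224607  0.09180965]
```

```bash
python3 -m creep '[[-0.006,0,-0.3,0,0,0,0.5],[0,0,-0.1,0,0,0,0.5],[0,0,-0.07,0,0,0,0.5],[0,0,0,0,0,0,0.5],[0,0,0,0,0,0,0.5]]' 60;python3 -m creep '[[0,0,-0.015,0,0,0,0.5],[0,0,0,0,0,0,0.5]]' 60
```

```text
t: 27.62
eef_pos: [0.5372, -0.2225, 0.0441]
tcp_rot: [0.741, -0.671, 0.001, -0.0]
ft_force: [-0.5, 0.7, -1.3]
opening: 0.722
grip_force: 65.8
t: 27.88
eef_pos: [0.5371, -0.2225, 0.0423]
tcp_rot: [0.741, -0.671, 0.0, -0.0]
ft_force: [-0.4, -0.1, 1.6]
opening: 0.72
grip_force: 66.1
```

```bash
python3 -m creep '[[0,0,0,0,0,0,0.8],[0,0,0,0,0,0,0.85],[0,0,0,0,0,0,0.85],[0,0,0.1,0,0,0,0.85],[0,0,0.3,0,0,0,0.9],[0,0,0.5,0,0,0,0.95],[0,0,0.5,0,0,0,0.95],[0,0,0.5,0,0,0,0.95],[-0.06,0.3,0.1,0,0,-0.004,0.95],[-0.1,0.5,0,0,0,0,0.95],[-0.12,0.5,0,0,0,0,0.95],[-0.12,0.5,0,0,0,0,0.95]]' 60
python3 -m creep '[[-0.12,0.5,0,0,0,0,0.95],[-0.12,0.5,0,0,0,0,0.95],[-0.12,0.5,0,0,0,0,0.95],[-0.12,0.5,0,0,0,0,0.95],[-0.12,0.5,0,0,0,0,0.95],[-0.12,0.5,0,0,0,0,0.95],[-0.11,0.4,0,0,0,0,0.95],[-0.06,0.2,0,0,0,0,0.95],[-0.06,0.05,0,0,0,0,0.95],[0,0,0,0,0,0,0.95],[0,0,0,0,0,0,0.95]]' 60
python3 chk.py
```

```text
t: 29.38
eef_pos: [0.4961, -0.0412, 0.2427]
tcp_rot: [0.732, -0.681, 0.0, -0.0]
ft_force: [-0.0, 0.0, -0.4]
opening: 0.949
grip_force: 0.0
t: 30.75
eef_pos: [0.4019, 0.3216, 0.242]
tcp_rot: [0.732, -0.681, 0.0, -0.0]
ft_force: [0.2, 0.2, 0.3]
opening: 0.948
grip_force: 0.0
-175.83720384554638 [0.40191159 0.32161845 0.24203111] [ 1.06  0.09 -0.34  0.   -1.14 -0.98]
mat ('gold', 0.4154, 0.3238, 66.7, 101.1, 3.8, 0.0111, array([455., 307.]))
mat ('copper', 0.4351, 0.2015, 68.7, 100.5, 8.3, 0.0099, array([414., 273.]))
tray ('gold', 0.5376, -0.2274, 63.5, 104.4, 4.7, 0.0408, array([282., 176.]))
```

```bash
python3 -m creep '[[0.12,0.01,-0.3,0,0,0,0.95],[0,0,-0.45,0,0,0,0.95],[0,0,-0.5,0,0,0,0.95],[0,0,-0.5,0,0,0,0.95],[0,0,-0.3,0,0,0,0.95],[0,0,-0.15,0,0,0,0.95],[0,0,-0.095,0,0,0,0.95],[0,0,0,0,0,0,0.95],[0,0,0,0,0,0,0.85]]' 60
python3 -m creep '[[0,0,0,0,0,0,0.8],[0,0,0,0,0,0,0.6],[0,0,0,0,0,0,0.5],[0,0,0,0,0,0,0.5],[0,0,0,0,0,0,0.5]]' 60
```

```text
t: 31.92
eef_pos: [0.4141, 0.3242, 0.0133]
tcp_rot: [0.733, -0.681, -0.0, -0.001]
ft_force: [0.3, 0.6, 0.2]
opening: 0.849
grip_force: 0.0
t: 32.55
eef_pos: [0.4139, 0.324, 0.0138]
tcp_rot: [0.733, -0.68, -0.0, -0.001]
ft_force: [-3.3, -1.3, 12.5]
opening: 0.72
grip_force: 62.0
```

```bash
python3 -m creep '[[0,0,0.1,0,0,0,0.5],[0,0,0.3,0,0,0,0.5],[0,0,0.5,0,0,0.004,0.5],[0,0,0.5,0,0,0,0.5],[0,0,0.4,0,0,0,0.5],[0.1,-0.45,0.1,0,0,0,0.5],[0.12,-0.5,0,0,0,0,0.5],[0.12,-0.5,0,0,0,0,0.5],[0.12,-0.5,0,0,0,0,0.5],[0.12,-0.5,0,0,0,0,0.5],[0.12,-0.5,0,0,0,0,0.5],[0.12,-0.5,0,0,0,0,0.5]]' 60
python3 -m creep '[[0.12,-0.5,0,0,0,0,0.5],[0.12,-0.5,0,0,0,0,0.5],[0.1,-0.5,0,0,0,0,0.5],[0.07,-0.4,0,0,0,0,0.5],[0,-0.11,0,0,0,0,0.5],[0,0,-0.3,0,0,0,0.5],[0,0,-0.5,0,0,0,0.5],[0,0,-0.2,0,0,0,0.5],[0,0,0,0,0,0,0.5],[0,0,0,0,0,0,0.5]]' 60
python3 -c "
from bar import *
print(yaw(),get_state()['eef_pos'])"
```

```text
t: 34.05
eef_pos: [0.4956, -0.0231, 0.203]
tcp_rot: [0.741, -0.671, 0.0, -0.0]
ft_force: [0.6, 1.1, -1.5]
opening: 0.719
grip_force: 65.5
t: 35.3
eef_pos: [0.5375, -0.2222, 0.1036]
tcp_rot: [0.741, -0.671, 0.001, -0.0]
ft_force: [-0.3, 0.7, -1.2]
opening: 0.716
grip_force: 65.7
(np.float64(-174.3060570931805), array([ 1.62068278e-03, -3.93767818e-04, -9.99998609e-01])) [ 0.53745785 -0.22224784  0.10364591]
```

```bash
python3 -m creep '[[0,0,-0.3,0,0,0,0.5],[0,0,-0.1,0,0,0,0.5],[0,0,-0.08,0,0,0,0.5],[0,0,0,0,0,0,0.5],[0,0,0,0,0,0,0.5]]' 60;python3 -m creep '[[0,0,-0.015,0,0,0,0.5],[0,0,0,0,0,0,0.5]]' 60;python3 -m creep '[[0,0,-0.01,0,0,0,0.5],[0,0,0,0,0,0,0.5]]' 60
```

```text
t: 35.92
eef_pos: [0.5372, -0.2226, 0.0551]
tcp_rot: [0.741, -0.671, 0.001, -0.0]
ft_force: [-0.2, 0.8, -1.9]
opening: 0.714
grip_force: 65.6
t: 36.17
eef_pos: [0.5367, -0.2225, 0.053]
tcp_rot: [0.741, -0.671, 0.0, -0.0]
ft_force: [-0.2, 0.7, -1.6]
opening: 0.716
grip_force: 65.7
t: 36.42
eef_pos: [0.5368, -0.2225, 0.052]
tcp_rot: [0.741, -0.671, 0.0, -0.0]
ft_force: [-0.7, 0.2, -0.0]
opening: 0.719
grip_force: 65.9
```

```bash
python3 -m creep '[[0,0,0,0,0,0,0.8],[0,0,0,0,0,0,0.85],[0,0,0,0,0,0,0.85],[0,0,0.1,0,0,0,0.85],[0,0,0.3,0,0,0,0.9],[0,0,0.5,0,0,0,0.95],[0,0,0.5,0,0,0,0.95],[0,0,0.5,0,0,0,0.95],[-0.06,0.3,0.1,0,0,0.007,0.95],[-0.1,0.5,0,0,0,0,0.95],[-0.12,0.5,0,0,0,0,0.95],[-0.12,0.5,0,0,0,0,0.95]]' 60
python3 -m creep '[[-0.12,0.5,0,0,0,0,0.95],[-0.12,0.5,0,0,0,0,0.95],[-0.12,0.5,0,0,0,0,0.95],[-0.12,0.5,0,0,0,0,0.95],[-0.12,0.4,0,0,0,0,0.95],[-0.023,0.05,0,0,0,0,0.95],[0,0,0,0,0,0,0.95],[0,0,0,0,0,0,0.95],[0,0,0,0,0,0,0.95]]' 60
python3 chk.py
```

```text
t: 37.92
eef_pos: [0.4961, -0.0411, 0.2527]
tcp_rot: [0.756, -0.655, 0.0, -0.001]
ft_force: [0.9, 0.6, -0.2]
opening: 0.947
grip_force: 0.0
t: 39.05
eef_pos: [0.4346, 0.2017, 0.2519]
tcp_rot: [0.755, -0.655, 0.0, -0.0]
ft_force: [-0.7, 1.0, 0.7]
opening: 0.951
grip_force: 0.0
-171.90901148435117 [0.43460022 0.20166799 0.25190288] [ 0.85  0.02 -0.39  0.   -1.16 -0.71]
mat ('copper', 0.4358, 0.2016, 66.6, 100.5, 8.2, 0.0111, array([414., 273.]))
tray ('gold', 0.5355, -0.2318, 67.8, 106.4, 5.7, 0.0482, array([283., 175.]))
```

```bash
python3 -m creep '[[0,0,-0.3,0,0,0,0.95],[0,0,-0.5,0,0,0,0.95],[0,0,-0.5,0,0,0,0.95],[0,0,-0.5,0,0,0,0.95],[0,0,-0.3,0,0,0,0.95],[0,0,-0.19,0,0,0,0.95],[0,0,-0.1,0,0,0,0.95],[0,0,0,0,0,0,0.95],[0,0,0,0,0,0,0.85]]' 60
python3 -m creep '[[0,0,0,0,0,0,0.8],[0,0,0,0,0,0,0.6],[0,0,0,0,0,0,0.5],[0,0,0,0,0,0,0.5],[0,0,0,0,0,0,0.5]]' 60
```

```text
t: 40.22
eef_pos: [0.4349, 0.2029, 0.0136]
tcp_rot: [0.756, -0.655, 0.0, -0.001]
ft_force: [-0.0, 0.4, 0.0]
opening: 0.851
grip_force: 0.0
t: 40.85
eef_pos: [0.4346, 0.2028, 0.0142]
tcp_rot: [0.756, -0.655, 0.0, -0.001]
ft_force: [-4.3, -0.7, 13.9]
opening: 0.717
grip_force: 61.5
```

```bash
python3 -m creep '[[0,0,0.1,0,0,0,0.5],[0,0,0.3,0,0,0,0.5],[0,0,0.5,0,0,-0.007,0.5],[0,0,0.5,0,0,0,0.5],[0,0,0.4,0,0,0,0.5],[0.1,-0.35,0.1,0,0,0,0.5],[0.12,-0.45,0,0,0,0,0.5],[0.12,-0.5,0,0,0,0,0.5],[0.12,-0.5,0,0,0,0,0.5],[0.12,-0.5,0,0,0,0,0.5],[0.12,-0.5,0,0,0,0,0.5],[0.12,-0.5,0,0,0,0,0.5]]' 60
python3 -m creep '[[0.12,-0.5,0,0,0,0,0.5],[0.08,-0.4,0,0,0,0,0.5],[0,-0.05,0,0,0,0,0.5],[0,0,0,0,0,0,0.5],[0,0,-0.3,0,0,0,0.5],[0,0,-0.4,0,0,0,0.5],[0,0,-0.2,0,0,0,0.5],[0,0,0,0,0,0,0.5],[0,0,0,0,0,0,0.5]]' 60
python3 -c "
from bar import *
print(yaw(),get_state()['eef_pos'])"
```

```text
t: 42.35
eef_pos: [0.5163, -0.1291, 0.2035]
tcp_rot: [0.741, -0.671, 0.0, -0.0]
ft_force: [0.8, 1.1, -1.1]
opening: 0.714
grip_force: 65.5
t: 43.48
eef_pos: [0.5372, -0.2218, 0.1141]
tcp_rot: [0.742, -0.671, 0.001, -0.0]
ft_force: [0.6, 0.0, -1.6]
opening: 0.715
grip_force: 65.6
(np.float64(-174.2719092402393), array([ 1.62919704e-03, -4.01497178e-04, -9.99998592e-01])) [ 0.53716171 -0.22184891  0.11412753]
```

```bash
python3 -m creep '[[0,-0.005,-0.3,0,0,0,0.5],[0,0,-0.1,0,0,0,0.5],[0,0,-0.11,0,0,0,0.5],[0,0,0,0,0,0,0.5],[0,0,0,0,0,0,0.5]]' 60;python3 -m creep '[[0,0,-0.015,0,0,0,0.5],[0,0,0,0,0,0,0.5]]' 60
```

```text
t: 44.1
eef_pos: [0.5368, -0.2231, 0.0624]
tcp_rot: [0.741, -0.671, 0.0, -0.0]
ft_force: [-0.2, 1.3, -1.8]
opening: 0.715
grip_force: 65.6
t: 44.35
eef_pos: [0.5365, -0.223, 0.0605]
tcp_rot: [0.741, -0.671, 0.0, -0.0]
ft_force: [0.1, 0.1, -1.4]
opening: 0.713
grip_force: 65.6
```

```bash
python3 -m creep '[[0,0,0,0,0,0,0.8],[0,0,0,0,0,0,0.85],[0,0,0,0,0,0,0.85],[0,0,0.1,0,0,0,0.85],[0,0,0.3,0,0,0,0.85],[0,0,0.4,0,0,0,0.85],[-0.03,0.3,0,0,0,0,0.5],[-0.04,0.4,0,0,0,0,0.45],[0,0,0,0,0,0,0.45],[0,0,0,0,0,0,0.45]]' 60
python3 -c "
from bar import *
s=get_state();print(yaw(s),s['joints'].round(2))
d=cam('wrist');save(d,'w6.png')"
```

```text
t: 45.6
eef_pos: [0.5297, -0.153, 0.141]
tcp_rot: [0.741, -0.671, 0.0, -0.0]
ft_force: [0.3, -0.8, -0.7]
opening: 0.449
grip_force: 0.0
(np.float64(-174.29900431266984), array([ 9.45435497e-04, -1.52191960e-04, -9.99999541e-01])) [ 0.07  0.25 -0.4   0.   -0.92  0.02]
```

View pics/w6.png

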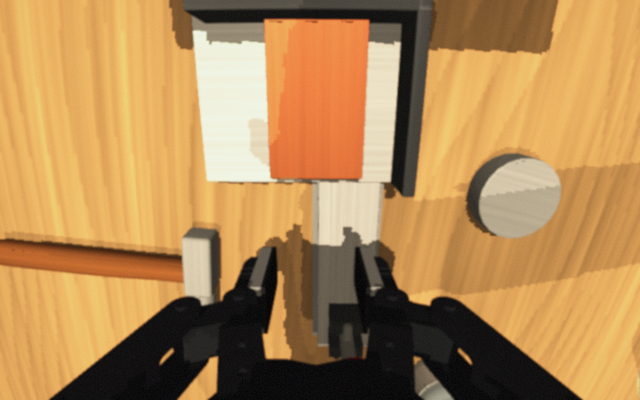

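The stack is neat on the bed: copper on top at (315,100), a gap to the x-fence on the right, and the y-fence close behind. I push along −y first.

```bash
python3 -m creep '[[0,0,-0.3,0,0,0,0.45],[0,0,-0.4,0,0,0,0.45],[0,0,-0.25,0,0,0,0.45],[0,0,-0.07,0,0,0,0.45],[0,0,0,0,0,0,0.45],[0,0,0,0,0,0,0.45]]' 60
python3 -m creep '[[0.002,-0.03,0,0,0,0,0.45],[0.003,-0.03,0,0,0,0,0.45],[0.003,-0.03,0,0,0,0,0.45],[0,0,0,0,0,0,0.45]]'
python3 -m creep '[[0.002,-0.02,0,0,0,0,0.45],[0.002,-0.02,0,0,0,0,0.45],[0,0,0,0,0,0,0.45]]'
```

```text
t: 46.4
eef_pos: [0.5302, -0.1532, 0.0394]
tcp_rot: [0.741, -0.671, 0.001, -0.001]
ft_force: [0.4, 0.3, -0.6]
opening: 0.454
grip_force: 0.0
t: 46.9
eef_pos: [0.5302, -0.1622, 0.0384]
tcp_rot: [0.741, -0.672, 0.0, -0.0]
ft_force: [-1.3, 0.2, -0.3]
opening: 0.455
grip_force: 0.0
t: 47.28
eef_pos: [0.5306, -0.1658, 0.0383]
tcp_rot: [0.741, -0.671, -0.0, -0.0]
ft_force: [0.3, 2.3, 0.5]
opening: 0.449
grip_force: 1.4
```

```bash
python3 -m creep '[[0.001,-0.01,0,0,0,0,0.45],[0.001,-0.01,0,0,0,0,0.45],[0,0,0,0,0,0,0.45]]'
python3 -m creep '[[0.001,-0.01,0,0,0,0,0.45],[0,0,0,0,0,0,0.45]]'
python3 -m creep '[[0.001,-0.01,0,0,0,0,0.45],[0,0,0,0,0,0,0.45]]'
```

```text
t: 47.65
eef_pos: [0.5308, -0.1679, 0.0383]
tcp_rot: [0.741, -0.671, 0.0, -0.0]
ft_force: [0.2, 4.4, 1.5]
opening: 0.45
grip_force: 2.1
t: 47.9
eef_pos: [0.5309, -0.169, 0.0383]
tcp_rot: [0.741, -0.671, -0.0, 0.0]
ft_force: [0.1, 4.8, 0.8]
opening: 0.452
grip_force: 2.3
t: 48.15
eef_pos: [0.531, -0.1693, 0.0383]
tcp_rot: [0.741, -0.671, -0.0, -0.0]
ft_force: [-1.0, 9.5, 1.8]
opening: 0.447
grip_force: 4.6
```

```bash
python3 -m creep '[[-0.01,0.1,0,0,0,0,0.45],[0,0,0.4,0,0,0,0.45],[0,0,0.6,0,0,0,0.45],[0.15,-0.15,0,0,0,-0.025,0.45],[0.25,-0.25,0,0,0,-0.025,0.5],[0.25,-0.22,0,0,0,-0.025,0.5],[0,0,0,0,0,-0.025,0.5],[0,0,0,0,0,-0.025,0.5],[0,0,0,0,0,-0.025,0.5],[0,0,0,0,0,-0.025,0.5],[0,0,0,0,0,-0.025,0.5]]'
python3 -m creep '[[0,0,0,0,0,-0.025,0.5],[0,0,0,0,0,-0.025,0.5],[0,0,0,0,0,0,0.5],[0,0,0,0,0,0,0.5]]'
python3 -c "
from bar import *
s=get_state();print(yaw(s),s['joints'].round(2))
q=s['eef_pos'][:2]-[.5104,-.2325];print(q@[.9951,.0993],q@[-.0993,.9951])"
```

```text
t: 49.52
eef_pos: [0.5947, -0.2221, 0.1382]
tcp_rot: [-0.202, 0.979, -0.0, -0.0]
ft_force: [-0.0, -0.2, 0.6]
opening: 0.496
grip_force: 0.0
t: 50.02
eef_pos: [0.5948, -0.222, 0.1383]
tcp_rot: [-0.051, 0.999, -0.0, -0.0]
ft_force: [0.8, -0.6, 0.5]
opening: 0.497
grip_force: 0.0
(np.float64(95.84545149433194), array([-2.27926786e-04, -2.77746307e-04, -9.99999935e-01])) [-0.05  0.37 -0.22  0.   -0.98 -1.42]
0.08507744293581077 0.0020542961059402363
```

```bash
python3 -m creep '[[0,0,-0.4,0,0,0,0.5],[0,0,-0.4,0,0,0,0.5],[0,0,-0.2,0,0,0,0.5],[0,0,0,0,0,0,0.5],[-0.05,-0.005,0,0,0,0,0.5],[-0.05,-0.005,0,0,0,0,0.5],[0,0,0,0,0,0,0.5]]'
python3 -m creep '[[-0.03,-0.003,0,0,0,0,0.5],[-0.03,-0.003,0,0,0,0,0.5],[-0.03,-0.003,0,0,0,0,0.5],[-0.03,-0.003,0,0,0,0,0.5],[-0.03,-0.003,0,0,0,0,0.5],[-0.03,-0.003,0,0,0,0,0.5],[-0.03,-0.003,0,0,0,0,0.5],[-0.03,-0.003,0,0,0,0,0.5],[0,0,0,0,0,0,0.5]]'
python3 -m creep '[[-0.015,-0.0015,0,0,0,0,0.5],[-0.015,-0.0015,0,0,0,0,0.5],[0,0,0,0,0,0,0.5]]'
```

```text
t: 50.9
eef_pos: [0.5846, -0.223, 0.0388]
tcp_rot: [-0.049, 0.999, 0.0, 0.0]
ft_force: [-0.4, 0.6, 0.2]
opening: 0.498
grip_force: 0.0
t: 52.02
eef_pos: [0.5608, -0.2254, 0.0385]
tcp_rot: [-0.049, 0.999, -0.0, -0.0]
ft_force: [3.6, 0.7, 1.2]
opening: 0.502
grip_force: 1.6
t: 52.4
eef_pos: [0.5581, -0.2257, 0.0385]
tcp_rot: [-0.049, 0.999, -0.0, 0.0]
ft_force: [4.0, 1.8, 3.2]
opening: 0.503
grip_force: 2.2
```

```bash
python3 -m creep '[[-0.015,-0.0015,0,0,0,0,0.5],[-0.015,-0.0015,0,0,0,0,0.5],[0,0,0,0,0,0,0.5]]'
python3 -m creep '[[-0.01,-0.001,0,0,0,0,0.5],[0,0,0,0,0,0,0.5]]'
python3 -m creep '[[-0.01,-0.001,0,0,0,0,0.5],[0,0,0,0,0,0,0.5]]'
```

```text
t: 52.78
eef_pos: [0.5552, -0.226, 0.0385]
tcp_rot: [-0.049, 0.999, -0.0, 0.0]
ft_force: [4.1, 1.8, 2.6]
opening: 0.5
grip_force: 2.3
t: 53.02
eef_pos: [0.5543, -0.226, 0.0384]
tcp_rot: [-0.049, 0.999, -0.0, 0.0]
ft_force: [4.5, 3.2, 2.5]
opening: 0.503
grip_force: 2.5
t: 53.28
eef_pos: [0.5534, -0.2262, 0.0385]
tcp_rot: [-0.049, 0.999, -0.0, 0.0]
ft_force: [5.1, 1.0, 2.0]
opening: 0.501
grip_force: 2.7
```

```bash
python3 -m creep '[[-0.008,-0.001,0,0,0,0,0.5],[0,0,0,0,0,0,0.5]]'
python3 -m creep '[[-0.01,-0.001,0,0,0,0,0.5],[0,0,0,0,0,0,0.5]]'
```

```text
t: 53.52
eef_pos: [0.5531, -0.2264, 0.0385]
tcp_rot: [-0.049, 0.999, -0.0, 0.001]
ft_force: [7.2, 0.9, 0.4]
opening: 0.499
grip_force: 3.2
t: 53.78
eef_pos: [0.5527, -0.2265, 0.0386]
tcp_rot: [-0.049, 0.999, -0.0, 0.001]
ft_force: [8.2, -0.0, -0.6]
opening: 0.498
grip_force: 4.1
```

```bash
python3 -m creep '[[-0.015,-0.0015,0,0,0,0,0.5],[0,0,0,0,0,0,0.5],[0.05,0.005,0,0,0,0,0.5],[0.1,0.01,0,0,0,0,0.5],[0,0,0.4,0,0,0,0.5],[0,0,0.6,0,0,0,0.5],[0,0,0.6,0,0,0,0.5],[0.3,0,0,0,0,0,0.5],[0,0,0,0,0,0,0.5],[0,0,0,0,0,0,0.5]]'
python3 -c "
from bar import *
s=get_state()
d=cam('wrist');save(d,'w7.png');print(yaw(s),d['c'])
for p in plates(d,zt=.058): print(p)
d=cam('scene')
for p in plates(d,zt=.058,win=(.4,.65,-.35,-.1)): print('scene',p)"
```

```text
t: 55.02
eef_pos: [0.5934, -0.2249, 0.1969]
tcp_rot: [-0.049, 0.999, 0.0, -0.002]
ft_force: [-0.3, -0.4, -0.7]
opening: 0.504
grip_force: 0.0
(np.float64(95.63033485947771), array([-3.29166612e-03,  5.09840111e-04, -9.99994452e-01])) [ 0.513905   -0.23259127  0.32916649]
('copper', 0.507, -0.2122, 58.1, 63.9, -85.6, 0.0584, array([347.,  96.]))
scene ('copper', 0.5125, -0.2301, 68.5, 106.0, 5.6, 0.0562, array([288., 165.]))
```

View pics/w7.png

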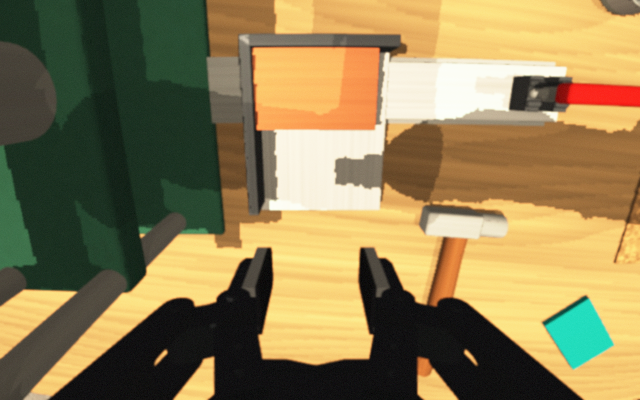

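The stack sits tight in the corner of both fences (copper top from (250,47) to (378,130)). I make one confirming −y push, with the wrist turned the way the pin will need it.

```bash
python3 -m creep '[[-0.2,0.2,0,0,0,0.025,0.35],[-0.3,0.3,0,0,0,0.025,0.35],[-0.35,0.226,0,0,0,0.025,0.35],[0,0,0,0,0,0.025,0.35],[0,0,0,0,0,0.025,0.35],[0,0,0,0,0,0.025,0.35],[0,0,0,0,0,0.025,0.35],[0,0,0,0,0,0.025,0.35],[0,0,0,0,0,0.025,0.35],[0,0,0,0,0,0.025,0.35],[0,0,0,0,0,0,0.35],[0,0,0,0,0,0,0.35]]'
python3 -c "
from bar import *
s=get_state();print(yaw(s))
q=s['eef_pos'][:2]-[.5104,-.2325];print(q@[.9951,.0993],q@[-.0993,.9951])"
```

```text
t: 56.62
eef_pos: [0.5093, -0.1525, 0.1982]
tcp_rot: [0.74, -0.673, -0.0, 0.0]
ft_force: [-0.2, -0.1, 0.7]
opening: 0.348
grip_force: 0.0
(np.float64(-174.5489795381282), array([-4.43677205e-04, -2.58800684e-05, -9.99999901e-01]))
0.006889375825783917 0.07975150597568605
```

```bash
python3 -m creep '[[0,0,-0.5,0,0,0,0.35],[0,0,-0.5,0,0,0,0.35],[0,0,-0.38,0,0,0,0.35],[0,0,-0.2,0,0,0,0.35],[0,0,0,0,0,0,0.35],[0.004,-0.04,0,0,0,0,0.35],[0.004,-0.04,0,0,0,0,0.35],[0.004,-0.04,0,0,0,0,0.35],[0.002,-0.03,0,0,0,0,0.35],[0,0,0,0,0,0,0.35]]'
python3 -m creep '[[0.002,-0.02,0,0,0,0,0.35],[0,-0.01,0,0,0,0,0.35],[0,0,0,0,0,0,0.35]]'
python3 -m creep '[[0.001,-0.01,0,0,0,0,0.35],[0,0,0,0,0,0,0.35]]'
```

```text
t: 57.88
eef_pos: [0.5111, -0.1677, 0.0405]
tcp_rot: [0.741, -0.672, 0.0, -0.0]
ft_force: [0.3, 0.6, 0.9]
opening: 0.345
grip_force: 0.0
t: 58.25
eef_pos: [0.5112, -0.1704, 0.0402]
tcp_rot: [0.741, -0.671, -0.0, 0.0]
ft_force: [-0.1, 0.5, -0.2]
opening: 0.351
grip_force: 0.0
t: 58.5
eef_pos: [0.5114, -0.1713, 0.0403]
tcp_rot: [0.741, -0.671, -0.0, -0.0]
ft_force: [-0.1, 0.8, 0.9]
opening: 0.351
grip_force: 0.6
```

```bash
python3 -m creep '[[0.001,-0.01,0,0,0,0,0.35],[0,0,0,0,0,0,0.35]]'
python3 -m creep '[[-0.01,0.1,0,0,0,0,0.35],[0,0,0.4,0,0,0,0.35],[0,0,0.6,0,0,0,0.6],[0,0,0.4,0,0,0,0.6],[-0.03,0.3,0,0,0,0,0.6],[-0.05,0.5,0,0,0,0,0.6],[-0.03,0.37,0,0,0,0,0.6],[0,0,0,0,0,0,0.6],[0,0,0,0,0,0,0.6]]'
python3 -c "
from bar import *
s=get_state();print(yaw(s),s['eef_pos'])
d=cam('scene');print(redbar(d,.116))"
```

```text
t: 58.75
eef_pos: [0.5114, -0.1717, 0.0403]
tcp_rot: [0.741, -0.671, -0.0, -0.0]
ft_force: [-1.1, 6.9, 1.8]
opening: 0.352
grip_force: 3.4
t: 59.88
eef_pos: [0.4994, -0.0452, 0.1803]
tcp_rot: [0.741, -0.671, 0.0, 0.0]
ft_force: [0.1, -0.4, 0.2]
opening: 0.598
grip_force: 0.0
(np.float64(-174.29578932251104), array([ 4.13788893e-05, -2.03728835e-04, -9.99999978e-01])) [ 0.4993905  -0.04524617  0.18034081]
(array([339.   , 199.048]), array([ 0.4948, -0.031 ,  0.115 ]), 0.116, ((495.4964599609375, -28.75717544555664), (16.072816848754883, 64.37657928466797), 5.838912010192871))
```

```bash
python3 -m creep '[[-0.087,0.136,0,0,0,0,0.6],[0,0,-0.3,0,0,0,0.6],[0,0,-0.3,0,0,0,0.6],[0,0,-0.19,0,0,0,0.6],[0,0,0,0,0,0,0.6],[0,0,0,0,0,0,0.3],[0,0,0,0,0,0,0],[0,0,0,0,0,0,0],[0,0,0,0,0,0,0],[0,0,0,0,0,0,0],[0,0,0,0,0,0,0]]' 100
```

```text
t: 61.3
eef_pos: [0.4911, -0.0317, 0.1025]
tcp_rot: [0.741, -0.671, 0.0, -0.001]
ft_force: [-3.0, 0.9, 6.5]
opening: 0.144
grip_force: 97.7
```

```bash
python3 -m creep '[[0.003,-0.03,0,0,0,0,0],[0.006,-0.06,0,0,0,0,0],[0.009,-0.09,0,0,0,0,0],[0.012,-0.12,0,0,0,0,0],[0.015,-0.15,0,0,0,0,0],[0.015,-0.15,0,0,0,0,0],[0.015,-0.15,0,0,0,0,0],[0.015,-0.15,0,0,0,0,0],[0.015,-0.15,0,0,0,0,0],[0.015,-0.15,0,0,0,0,0],[0.015,-0.15,0,0,0,0,0],[0.015,-0.15,0,0,0,0,0]]' 100
python3 -m creep '[[0.015,-0.15,0,0,0,0,0],[0.012,-0.12,0,0,0,0,0],[0.01,-0.1,0,0,0,0,0],[0.008,-0.08,0,0,0,0,0],[0.003,-0.03,0,0,0,0,0],[0,0,0,0,0,0,0],[0,0,0,0,0,0,0]]' 100
```

```text
t: 62.8
eef_pos: [0.5054, -0.18, 0.1025]
tcp_rot: [0.741, -0.672, -0.001, -0.001]
ft_force: [-9.6, 17.4, 13.6]
opening: 0.141
grip_force: 98.7
t: 63.68
eef_pos: [0.5097, -0.2239, 0.1025]
tcp_rot: [0.741, -0.672, -0.003, -0.003]
ft_force: [-5.8, 41.5, 20.5]
opening: 0.141
grip_force: 100.4
```

```bash
python3 -m creep '[[0,0.015,0,0,0,0,0],[0,0,0,0,0,0,0],[0,0,0,0,0,0,0]]' 100
python3 -m creep '[[0,0,0.03,0,0,0,0],[0,0,0.03,0,0,0,0],[0,0,0,0,0,0,0],[0,0,0,0,0,0,0]]' 100
```

```text
t: 64.05
eef_pos: [0.5097, -0.2233, 0.1025]
tcp_rot: [0.741, -0.672, -0.002, -0.002]
ft_force: [-5.2, 34.6, 18.0]
opening: 0.135
grip_force: 99.8
t: 64.55
eef_pos: [0.5089, -0.2231, 0.1048]
tcp_rot: [0.74, -0.672, -0.004, -0.002]
ft_force: [1.1, 26.7, -12.0]
opening: 0.141
grip_force: 97.5
```

```bash
python3 -m creep '[[0,0.005,0.02,0,0,0,0],[0,0.005,0.02,0,0,0,0],[0,0,0,0,0,0,0],[0,0,0,0,0,0,0]]' 100
python3 -c "
from bar import *
s=get_state();print(yaw(s),s['ft_torque'])"
```

```text
t: 65.05
eef_pos: [0.5089, -0.2228, 0.1088]
tcp_rot: [0.74, -0.672, -0.003, -0.002]
ft_force: [1.3, 22.8, -12.6]
opening: 0.141
grip_force: 97.5
(np.float64(-174.45827772569413), array([-0.00293026,  0.00674447, -0.99997296])) [ 8.53868333 -0.74365148 -0.03218395]
```

```bash
python3 -m creep '[[0,0,0,0,0,-0.02,0],[0,0,0,0,0,-0.02,0],[0,0,0,0,0,0,0]]' 100
python3 -c "
from bar import *
s=get_state();print(yaw(s),s['ft_torque'])"
```

```text
t: 65.42
eef_pos: [0.5094, -0.2228, 0.1089]
tcp_rot: [-0.65, 0.76, 0.003, 0.001]
ft_force: [1.7, 21.8, -12.0]
opening: 0.14
grip_force: 97.6
(np.float64(171.05101014682606), array([-0.00211943,  0.00657995, -0.99997611])) [ 8.51164214 -1.06410547 -0.06396674]
```

Turning freely (no torque about z). I finish the quarter turn.

```bash
python3 -m creep '[[0,0,0,0,0,-0.025,0],[0,0,0,0,0,-0.025,0],[0,0,0,0,0,-0.025,0],[0,0,0,0,0,-0.025,0],[0,0,0,0,0,-0.025,0],[0,0,0,0,0,-0.025,0],[0,0,0,0,0,-0.025,0],[0,0,0,0,0,-0.025,0],[0,0,0,0,0,-0.012,0],[0,0,0,0,0,0,0],[0,0,0,0,0,0,0]]' 100
python3 -c "
from bar import *
s=get_state();print(yaw(s),s['ft_torque'])"
```

```text
t: 66.8
eef_pos: [0.511, -0.2243, 0.1099]
tcp_rot: [-0.043, 0.999, 0.002, 0.001]
ft_force: [4.9, 15.0, -12.7]
opening: 0.143
grip_force: 97.9
(np.float64(94.90216278197194), array([ 9.04832729e-04,  4.16922360e-03, -9.99990899e-01])) [ 5.46826153 -2.044798    0.266018  ]
```

```bash
python3 -m creep '[[0,0,-0.06,0,0,0,0],[0,0,-0.06,0,0,0,0],[0,0,-0.06,0,0,0,0],[0,0,-0.06,0,0,0,0],[0,0,0,0,0,0,0],[0,0,0,0,0,0,0]]' 100
```

```text
t: 67.55
eef_pos: [0.5111, -0.2243, 0.0864]
tcp_rot: [-0.043, 0.999, 0.002, 0.001]
ft_force: [3.7, 17.0, -7.3]
opening: 0.141
grip_force: 98.5
```

```bash
python3 -m creep '[[0,0,-0.03,0,0,0,0],[0,0,-0.03,0,0,0,0],[0,0,0,0,0,0,0],[0,0,0,0,0,0,0]]' 100
```

```text
t: 68.05
eef_pos: [0.5112, -0.2244, 0.0809]
tcp_rot: [-0.043, 0.999, 0.002, 0.001]
ft_force: [2.4, 17.2, -5.4]
opening: 0.142
grip_force: 99.0
```

```bash
python3 -m creep '[[0,0,0,0,0,0,0.2],[0,0,0,0,0,0,0.4],[0,0,0,0,0,0,0.6],[0,0,0,0,0,0,0.6],[0,0,0.2,0,0,0,0.6],[0,0.1,0.4,0,0,0,0.6],[0,0.3,0.5,0,0,0,0.6],[0,0.4,0.5,0,0,0,0.6],[0,0.3,0.4,0,0,0,0.6],[0,0,0,0,0,0,0.6],[0,0,0,0,0,0,0.6]]' 60
python3 -c "
from bar import *
d=cam('wrist');save(d,'w8.png');print(get_state()['eef_pos'],redbar(d,.094))
d=cam('scene');print(redbar(d,.094),redbar(d,None));save(d,'s8.png')
d=cam('side');im=cv2.resize(d['img'][150:320,280:460],None,fx=3,fy=3,interpolation=cv2.INTER_CUBIC)
w=cv2.imread('pics/w8.png')[:,:,::-1]
im2=cv2.resize(cam('scene')['img'][30:240,170:380],(540,540),interpolation=cv2.INTER_CUBIC)
cv2.imwrite('pics/c8.png',im2[:,:,::-1])"
```

```text
t: 69.42
eef_pos: [0.5101, -0.1182, 0.2799]
tcp_rot: [-0.043, 0.999, 0.0, -0.0]
ft_force: [0.3, -1.0, -1.5]
opening: 0.6
grip_force: 0.0
[ 0.50993107 -0.11853276  0.27921584] (array([214.58364312, 163.9913259 ]), array([ 0.5064, -0.2211,  0.0939]), 0.094, ((507.11065673828125, -221.15521240234375), (62.130794525146484, 14.152873992919922), 4.936823844909668))
(array([290.88297872, 159.39361702]), array([ 0.5108, -0.2187,  0.0936]), 0.094, ((512.080078125, -219.34019470214844), (62.636409759521484, 15.138152122497559), 5.436830043792725)) (array([290.88297872, 159.39361702]), array([ 0.5108, -0.2187,  0.0936]), 0.095, ((512.4833984375, -218.65174865722656), (62.56816101074219, 15.121651649475098), 5.436861038208008))
```

View pics/w8.png

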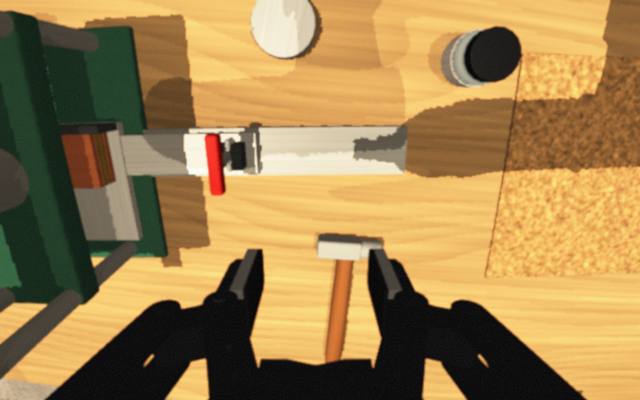

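View pics/c8.png

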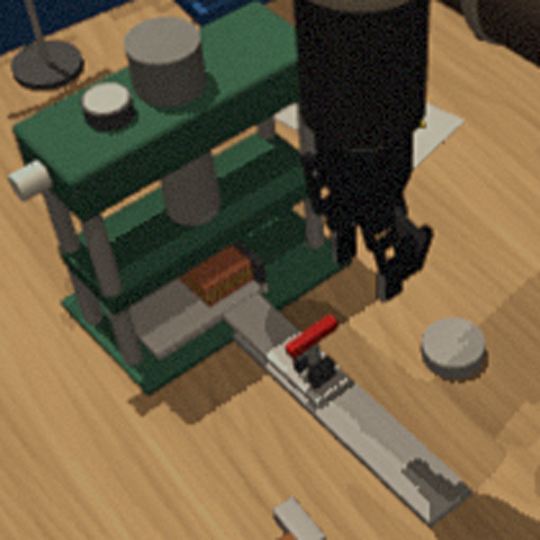

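The wrist view shows the stack under the platen at (90,160) and the bar at (215,164). I check the bar's height and place against the first picture, using the same code.

```bash
python3 -c "
from bar import *
z=np.load('scene0.npz');d={k:z[k] for k in z};d['k1']=float(d['k1']);print(redbar(d,.094),redbar(d,None))
for i in range(3): print(redbar(cam('scene'),.094))
z=np.load('side0.npz');a=z['img'];b=cam('side')['img']
r=lambda im: np.argwhere((im[...,0]>120)&(im[...,1]<60)&(im[...,2]<60)&(np.indices(im.shape[:2])[0]>150)).mean(0)
print(r(a),r(b))
"
```

```text
(array([290.82608696, 159.43478261]), array([ 0.5111, -0.2188,  0.0933]), 0.094, ((512.0638427734375, -219.21710205078125), (62.73763656616211, 14.48316764831543), 7.183936595916748)) (array([290.82608696, 159.43478261]), array([ 0.5111, -0.2188,  0.0933]), 0.0955, ((512.6920776367188, -218.14480590820312), (62.631134033203125, 14.458579063415527), 7.183950424194336))
(array([290.63917526, 159.62886598]), array([ 0.5114, -0.2181,  0.0935]), 0.094, ((513.14599609375, -219.12135314941406), (64.87708282470703, 15.162786483764648), 6.562641620635986))
(array([290.78125, 159.40625]), array([ 0.5109, -0.219 ,  0.0934]), 0.094, ((512.1212158203125, -219.79486083984375), (62.61376190185547, 15.994193077087402), 5.144247531890869))
(array([290.98958333, 159.3125    ]), array([ 0.5097, -0.2188,  0.0932]), 0.094, ((511.89410400390625, -218.38201904296875), (62.76063537597656, 16.238693237304688), 10.841179847717285))
[231.07575758 341.5       ] [231.359375 341.125   ]
```

The bar's image position matches the start to within a fraction of a pixel, so the pin is fully in and the tray is home. I hand in.

```bash
python3 -c "
from bench import close_job
print(close_job())"
```

```text
the job is handed in; nothing more can be done
None
```

I stacked all four plates square against both fences, pushed the tray home and dropped the pin back into its hole. The final camera check showed the pin bar where it started and the stack under the platen. The job is handed in, but the hand-in call returned no verdict.

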